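# Clear the draining board and hold the telescoping brush ready over it

## Task

First clear the draining board: stand the lidded jar from it on the cork disc that marks the empty place of the wooden rack, upright and centred, in line with the other two jars. Then take the upright telescoping brush by its grip, squeezing the button in with the fingers, draw the grip up past the first stop to the second (last) stop, lift the brush out of its holder and finish while still holding it: upright, fully extended, over the middle of the draining board with the brush head a few centimetres clear of the board. Do not shift the other jars or the other kitchen things.

Things in the scene. Friction and masses are not known exactly. Their poses are not given: they have to be found in the camera images.
- board: stainless draining board, flat plate 200 (x) x 180 (y) x 8 mm thick, fixed on the worktop; origin at the centre of its underside (its top is 8 mm higher)
- rack: fixed low wooden tray 110 (x) x 270 (y) mm; origin at the centre of its underside; the jars stand on its floor, 15 mm above the origin, in a row along its y axis with three places at y = -82, 0 and +82 mm; long lips 25 mm and ends 45 mm high above the worktop
- mat_disc: thin cork disc, 64 mm across and 3 mm thick, fixed on the floor of the rack in the one empty place (any of the three); origin at the centre of its underside, its top 3 mm higher
- jar: the stray jar on the draining board: white ceramic cylinder 60 mm across, 85 mm high with its flat wooden lid (lid 61 mm across, from 70 mm up), about 0.25 to 0.5 kg; origin at the centre of its underside, z up
- row_jar1: a jar of the same shape and size as the stray one, already standing in the rack; leave it; origin at the centre of its underside
- row_jar2: the other jar already standing in the rack, same shape and size; leave it; origin at the centre of its underside
- holder: fixed white ceramic cup that holds the brush: 66 mm across, 45 mm high, foot 96 mm across, inner floor 6 mm above the worktop, 56 mm wide inside; origin at the centre of its underside
- brush: loose telescoping brush standing head down in the holder, 0.25 to 0.5 kg: head 44 mm across, wooden outer tube 26 mm across up to 125 mm, on top a wooden grip 26 (x) x 34 (y) mm, from 128 to 180 mm while collapsed. Origin: centre of the underside of the head; z up to the grip, +y to the button side. Its weight keeps it down while the unlatched grip is drawn up with about 1 N
- grip_mid (a point): middle of the grip at the height of the button, on the brush's axis, 156 mm above the brush origin while collapsed; rises with the grip
- button_face (a point): centre of the outer face of the button: a dark rubber pad 16 mm wide and 24 mm tall on the grip's +y side, standing 5 mm proud of it. Pinch the grip across the brush's y axis (39 mm over the button, 34 mm without) to press it
- brush_button (a joint): how far the button is pressed in, 0 to 0.0045 m; sprung, 2.5 N to start and 5 N fully in. The latch is free from about 0.004 m; it springs out and locks again at any stop when let go
- brush_grip (a joint): how far the grip is drawn out of the outer tube along the brush's z: 0 collapsed, 0.045 m first stop, 0.090 m second stop, which is also the end of travel; then the whole brush lifts with the grip. Locked at the stops unless the button is pressed in
- mug: white mug 76 mm across, 85 mm high, a bystander; origin under its centre
- mill: dark wooden pepper mill 52 mm across, 140 mm high, a bystander; origin under its centre
- bowl: small white dish 70 mm across, 30 mm high, a bystander; origin under its centre
- spoon: metal spoon with a wooden handle lying on the worktop, a bystander; origin at its underside
- soap: clear soap bottle 60 mm across, 170 mm high, a bystander; origin under its centre

How it is judged:
By the outcome, as a careful person would: the job done as asked, in the order asked, and still so for the second after the job is handed in, while the arm keeps its last pose, push and grip.
It also fails if it takes over 61 s, if anything falls off the work surface, if the arm or the gripper's body presses on something with over 40 N, if the wrist force passes 120 N, or if a joint passes its speed limit or range.

## Robot

A 7-joint arm with a two-finger parallel gripper is mounted at the origin on the work surface. World frame = base frame: x ahead of the robot, y to its left, z up, the work surface at z = 0. Lengths are in m, angles in rad, forces in N, time in s.
With the tool pointing down it reaches from about 0.425 to 0.875 m from the base axis. Payload 4.7 kg.
Tool frame: the origin (TCP) lies between the finger pads, 19 mm behind the fingertips; this is the grasp point; z points along the fingers, y is the line along which they close (so a half turn about z gives the same grasp; the last joint's range is limited). The gripper opens to 87 mm and grips with 3 to 60 N. Pads are 19 mm wide; open, the fingers measure 117 mm over their backs; the gripper's body (75 mm by 190 mm) begins 51 mm behind the grasp point.
Start: joints at [-1.323, 0.321, -0.07, 1.45, 0.023, 1.371, -0.057], TCP at [0.151, 0.632, 0.241] pointing down, gripper open.
Joint ranges: [-2.86, 2.86], [-0.3, 2.09], [-1.38, 1.24], [0.06, 2.45], [-1.56, 4.7], [0.09, 2.05], [-2.69, 2.69]. Speed limits (rad/s): [2.57, 2.57, 3.14, 3.14, 3.14, 3.14, 3.14].

## Interface

Orientations are given as a rotation vector (axis times angle).
In Python, from bench import ctrl gives the robot as it stands. The module is installed in compiled form; this text tells all that it offers.
- The arm moves only by the shell command python3 -m handwheel 'ROWS' [FORCE]. ROWS is JSON, a list of rows, each a list of 7 numbers: the finger opening in m, from 0 to 0.087, then the shift along the tool's x, y, z in m, then the turn, a rotation vector about the tool's x, y, z in degrees. A call has 1 to 12 rows; each row shifts and turns the commanded pose from where the row before left it, along the tool's axes as they then stand; what a row does not reach is not made up. A row lasts 1/8 s, in which the tool goes at most 62.5 mm and 10.7 degrees, less where a joint would pass 70% of its speed; a pose out of reach is approached as far as the arm can. A call is refused whole if a number of a shift passes 0.0625 or a number of a turn 10.7, either way. A call with a gripper value outside its range is refused whole. The fingers move at their own pace and stop on an object; FORCE is the grip in N (left out, the last holds). Time passes only in rows, so rows that do not move let the fingers close. It gives the time, the measured TCP pose, the force, the opening and the grip force at its end, in the units of the state.
- ctrl.get_state(): the state, without advancing time (a new reading comes with each control period).
- ctrl.get_image(name): name is "scene" or "side" or "wrist"; returns (picture, depth): 420x560x3 uint8, blue, green, red; 420x560 float32, m along the optical axis (not along the pixel's ray), 0 where there is no reading.
- ctrl.camera_info(name): a dict with "intrinsics" (3x3 intrinsics, pixels), "R" (3x3) and "t" (3): a world point X has camera coordinates R X + t. Camera axes: x right, y down, z forward; pixel columns grow to the right and rows downward; lengths in m; the calibration is good to about 2 mm. A picture is of the moment at which its call begins: read the wrist's pose just before it. camera_info takes no time and is no camera call; for the wrist camera it gives the pose at the moment of the call.
- ctrl.close_job(): hands the job in; it is judged then, once.
The state is a dict: "time": time; "joint_positions": joint angles; "qd": joint speeds; "joint_torque": joint torques, N m; "position": TCP position; "tool_rot": TCP orientation; "ft_force": force on the tool from outside, world axes, zero at the start; "torque": the same for the moment, N m; "grip_width": opening from 0.0 (shut) to 1.0 (fully open); "grip_force": force on a finger pad.
Only numpy, scipy, OpenCV 4.12 (cv2) and the standard library are available. Lean on these libraries where they do the work, as an engineer would, in place of code of your own. Each camera call takes 0.05 s, during which the arm holds its last target. There are 200 camera calls.

## Working session

There is one attempt and no reset: what is moved stays moved. The work goes in short steps, Python scripts to look and compute and a shell command to move; the robot and the scene stay as the last step left them, time stands still between calls to the robot, and variables do not carry over. Pictures are saved under pics/ and viewed, at most 10 in all, crops included, and the job is handed in when it is done.

```bash
mkdir -p pics; cat > h.py <<'E'
import numpy as np, cv2
from bench import ctrl
def grab(n):
    ci=ctrl.camera_info(n); im,d=ctrl.get_image(n)
    return im,d,np.array(ci["intrinsics"]),np.array(ci["R"]),np.array(ci["t"])
def cloud(d,K,R,t):
    v,u=np.indices(d.shape); P=np.stack([(u-K[0,2])/K[0,0]*d,(v-K[1,2])/K[1,1]*d,d],-1)
    return (P-t)@R
def ray(u,v,z,K,R,t):
    c=-R.T@t; r=R.T@np.array([(u-K[0,2])/K[0,0],(v-K[1,2])/K[1,1],1]); return c+r*(z-c[2])/r[2]
E
python3 - <<'E'
from h import *
for n in("scene","side"):
    im,d,K,R,t=grab(n); cv2.imwrite(f"pics/{n}0.png",im); np.savez(f"{n}0.npz",im=im,d=d,K=K,R=R,t=t); print(n,-R.T@t,K[0,0])
s=ctrl.get_state();print(s["time"],s["position"],s["tool_rot"],s["grip_width"])
E
```

```text
scene [0.93775362 0.68758426 0.96391811] 407.74798419865
side [ 0.42000724 -0.85240074  1.14066807] 462.3645654109661
0.1 [0.15052132 0.63184559 0.24025265] [-3.66297769e-01 -3.12005712e+00  2.76100289e-03] 0.9981545521954093
```

View pics/scene0.png

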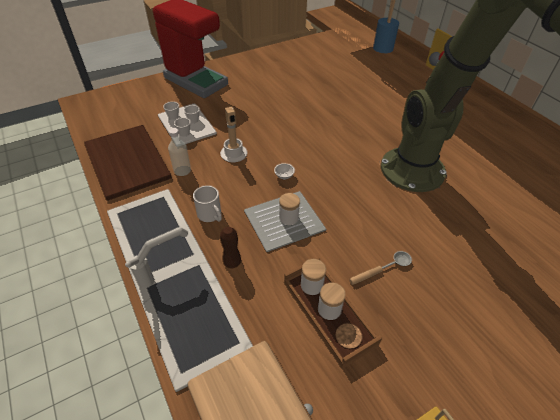

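View pics/side0.png

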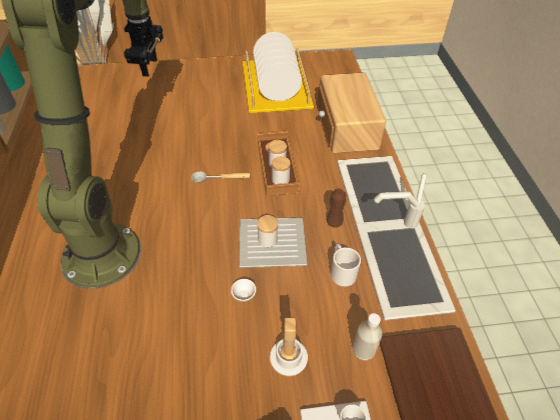

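Scene view: jar on the board at (289,205), rack jars at (313,275) and (332,300), the disc at (348,335), and the brush at (232,140) with its dark button facing this camera. In the side view the jar is at (268,230) and the brush at (290,340).

```bash
cat > m.py <<'E'
from h import *
def fit(p):  # circle least squares
    (c,r)=cv2.minEnclosingCircle(p.astype(np.float32)); return np.round(c,4),round(r,4)
for n in("scene","side"):
    f=np.load(n+"0.npz");im,d,K,R,t=[f[k] for k in("im","d","K","R","t")]
    P=cloud(d,K,R,t); v,u=np.indices(d.shape); z=P[...,2]
    def box(a,b,c,e): return (u>=a)&(u<=c)&(v>=b)&(v<=e)&(d>0)
    B=dict(scene=dict(jar=(275,190,303,228),r1=(298,255,329,300),r2=(316,280,347,325),brush=(215,100,250,165)),
           side=dict(jar=(255,212,282,250),r1=(266,138,288,160),r2=(270,155,293,186),brush=(265,312,312,378)))[n]
    for k in("jar","r1","r2"):
        m=box(*B[k]); zt={'jar':.093,'r1':.1,'r2':.1}[k]; q=P[m&(abs(z-zt)<.004)]
        print(n,k,len(q),np.median(q,0).round(4),fit(q[:,:2]))
    m=box(*B["brush"])&(z>.14); q=P[m]; print(n,"brush z max",q[:,2].max().round(4))
    for a in(.14,.15,.16,.17,.18): 
        s=q[abs(q[:,2]-a)<.005]; print(a,len(s),s.min(0).round(4),s.max(0).round(4),s.mean(0).round(4)) if len(s) else 0
    s=P[box(*B["brush"])&(abs(z-.045)<.004)]; print("rim",len(s),fit(s[:,:2]) if len(s) else 0)
    hsv=cv2.cvtColor(im,cv2.COLOR_BGR2HSV)
    # button
    if n=="scene":
        m=box(222,100,242,130)&(hsv[...,2]<60); s=P[m&(z>.12)]; print("button",len(s),s.mean(0).round(4),s.std(0).round(4)); 
        w=np.linalg.svd(s-s.mean(0))[2][2]; print("normal",w.round(3))
    # board: top plane
    bb=dict(scene=(235,185,335,255),side=(228,210,318,275))[n]
    m=box(*bb)&(abs(z-.008)<.006)&(hsv[...,1]<70); m=cv2.morphologyEx(m.astype(np.uint8),cv2.MORPH_OPEN,np.ones((3,3)))>0
    s=P[m]; print("board",len(s),np.median(s[:,2]).round(4),cv2.minAreaRect(s[:,:2].astype(np.float32)))
    print("robust",cv2.minAreaRect(cv2.convexHull(s[:,:2].astype(np.float32))))
    # rack disc
    if n=="scene":
        m=box(334,322,363,348)&(abs(z-.018)<.003); s=P[m]; print("disc",len(s),s.mean(0).round(4),fit(s[:,:2]))
    rb=dict(scene=(275,250,390,365),side=(250,125,305,200))[n]
    m=box(*rb)&(z>.02)&(z<.047); s=P[m]; print("rack",len(s),cv2.minAreaRect(s[:,:2].astype(np.float32)))
f=np.load("scene0.npz"); cv2.imwrite("pics/c1.png",np.hstack([cv2.resize(f["im"][95:170,205:265],None,fx=6,fy=6),cv2.resize(f["im"][250:365,275:385],None,fx=3.9,fy=3.913)]))
E
python3 m.py
```

```text
scene jar 233 [ 0.5009 -0.0069  0.0925] (array([ 0.4997, -0.0073]), 0.0307)
scene r1 508 [0.5757 0.2425 0.0993] (array([0.5752, 0.2641]), 0.0634)
scene r2 430 [0.5699 0.3147 0.0993] (array([0.5692, 0.3135]), 0.031)
scene brush z max 0.1888
0.14 8 [ 0.5065 -0.3785  0.1403] [ 0.5271 -0.363   0.1446] [ 0.5189 -0.3672  0.1424]
0.15 18 [ 0.5015 -0.3888  0.1455] [ 0.5272 -0.3558  0.1546] [ 0.5175 -0.3668  0.1501]
0.16 25 [ 0.5055 -0.3973  0.1558] [ 0.5276 -0.3532  0.1648] [ 0.519  -0.3649  0.1605]
0.17 31 [ 0.5027 -0.3924  0.1663] [ 0.527  -0.3556  0.1745] [ 0.5171 -0.365   0.1708]
0.18 40 [ 0.5016 -0.3972  0.1754] [ 0.5258 -0.3612  0.1848] [ 0.5151 -0.3745  0.1812]
rim 68 (array([ 0.5164, -0.378 ]), 0.0346)
button 30 [ 0.5142 -0.3582  0.165 ] [0.0048 0.0023 0.0061]
normal [ 0.123 -0.982 -0.144]
board 2305 0.0075 ((0.5118211507797241, -0.012016408145427704), (0.18063583970069885, 0.2030489146709442), 84.85372161865234)
robust ((0.5118211507797241, -0.012016408145427704), (0.18063583970069885, 0.2030489146709442), 84.85372161865234)
disc 569 [0.5667 0.3955 0.0174] (array([0.5667, 0.3937]), 
[... 491 characters left out ...]
 -0.3687  0.1549] [ 0.508  -0.3944  0.1497]
0.16 21 [ 0.4979 -0.4007  0.1564] [ 0.5203 -0.396   0.1647] [ 0.5092 -0.3986  0.161 ]
0.17 17 [ 0.4977 -0.4016  0.166 ] [ 0.5198 -0.3965  0.1746] [ 0.5092 -0.399   0.1706]
0.18 94 [ 0.4974 -0.4009  0.1755] [ 0.5228 -0.3667  0.185 ] [ 0.5107 -0.3885  0.1825]
rim 143 (array([ 0.5125, -0.3822]), 0.0331)
board 2474 0.0073 ((0.5115383863449097, -0.01688797026872635), (0.18188847601413727, 0.19661830365657806), 85.99054718017578)
robust ((0.5115383863449097, -0.01688797026872635), (0.18188847601413727, 0.19661830365657806), 85.99054718017578)
rack 732 ((0.5663526058197021, 0.3088781535625458), (0.111963652074337, 0.27985137701034546), 0.9110952019691467)
```

View pics/c1.png

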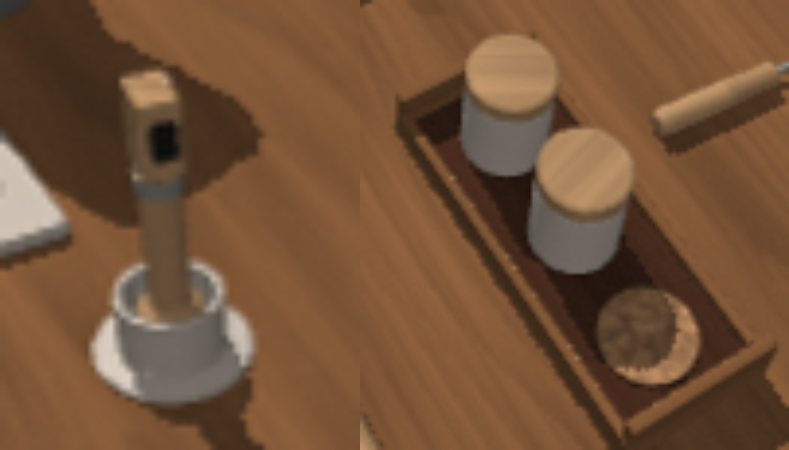

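The crop shows the button on the near (+y) face at about (165,140), and the disc in the +y place of the rack. The two cameras differ by about 6 mm in y, so I'll refine with the wrist camera, starting over the rack.

```bash
cat > plan.py <<'E'
# usage: plan.py x y z yaw_deg n open ; yaw = world angle of the tool's y (mod 180 by choice), tool straight down
import sys,numpy as np
from scipy.spatial.transform import Rotation as Ro
from bench import ctrl
def plan(p1,yaw,n,op):
    s=ctrl.get_state(); p=np.array(s["position"]); R=Ro.from_rotvec(s["tool_rot"])
    c,k=np.cos(np.radians(yaw)),np.sin(np.radians(yaw)); y=np.array([c,k,0]);z=np.array([0,0,-1.]);x=np.cross(y,z)
    T=Ro.from_matrix(np.c_[x,y,z]); rows=[]
    for i in range(n):
        d=np.round(R.inv().apply((np.array(p1)-p)/(n-i)),4 if n-i==1 else 3)
        w=np.round((R.inv()*T).as_rotvec(degrees=True)/(n-i),1)
        rows.append([op]+[float(a)+0. for a in d]+[float(a)+0. for a in w])
        p=p+R.apply(d); R=R*Ro.from_rotvec(w,degrees=True)
    print(s["time"],"max",np.abs(np.array(rows)[:,1:]).max(0)); print(str(rows).replace(" ",""))
if __name__=="__main__":
    a=list(map(float,sys.argv[1:])); plan(a[:3],a[3],int(a[4]),a[5])
E
python3 plan.py .53 .33 .27 45 7 .087
python3 - <<'E'
from h import *
s=ctrl.get_state();ci=ctrl.camera_info("wrist");print(-ci["R"].T@ci["t"]-s["position"],ci["R"].round(3),ci["intrinsics"])
E
```

```text
0.1 max [0.0695 0.029  0.005  0.1    0.1    4.6   ]
[[0.087,-0.063,-0.029,-0.004,0.0,0.0,4.5],[0.087,-0.065,-0.024,-0.004,0.0,0.0,4.5],[0.087,-0.066,-0.019,-0.004,0.0,0.0,4.5],[0.087,-0.068,-0.014,-0.004,0.0,0.0,4.5],[0.087,-0.069,-0.009,-0.004,0.0,0.0,4.5],[0.087,-0.069,-0.003,-0.005,0.0,0.0,4.6],[0.087,-0.0695,0.0017,-0.0043,-0.1,0.1,4.5]]
[-0.07134043  0.01685858  0.14365393] [[ 0.231  0.973 -0.002]
 [ 0.937 -0.222  0.269]
 [ 0.261 -0.064 -0.963]] [[327.73965544   0.         282.27271886]
 [  0.         327.73965544 215.53946313]
 [  0.           0.           1.        ]]
```

```bash
python3 plan.py .53 .33 .27 45 9 .087
```

```text
0.1 max [0.054 0.023 0.004 0.1   0.1   3.6  ]
[[0.087,-0.049,-0.023,-0.003,0.0,0.0,3.5],[0.087,-0.05,-0.02,-0.003,0.0,0.0,3.5],[0.087,-0.051,-0.017,-0.003,0.0,0.0,3.5],[0.087,-0.052,-0.014,-0.003,0.0,0.0,3.5],[0.087,-0.053,-0.01,-0.003,0.0,0.0,3.5],[0.087,-0.053,-0.007,-0.004,0.0,0.0,3.5],[0.087,-0.054,-0.004,-0.003,0.0,0.0,3.5],[0.087,-0.054,0.0,-0.004,0.0,0.0,3.6],[0.087,-0.0537,0.0028,-0.0033,-0.1,0.1,3.5]]
```

```bash
python3 -m handwheel '[[0.087,-0.049,-0.023,-0.003,0,0,3.5],[0.087,-0.05,-0.02,-0.003,0,0,3.5],[0.087,-0.051,-0.017,-0.003,0,0,3.5],[0.087,-0.052,-0.014,-0.003,0,0,3.5],[0.087,-0.053,-0.01,-0.003,0,0,3.5],[0.087,-0.053,-0.007,-0.004,0,0,3.5],[0.087,-0.054,-0.004,-0.003,0,0,3.5],[0.087,-0.054,0,-0.004,0,0,3.6],[0.087,-0.054,0.003,-0.003,0,0,3.5],[0.087,0,0,0,0,0,0],[0.087,0,0,0,0,0,0]]'
python3 - <<'E'
from h import *
im,d,K,R,t=grab("wrist"); cv2.imwrite("pics/w1.png",im); np.savez("w1.npz",im=im,d=d,K=K,R=R,t=t)
E
```

```text
time: 1.48
position: [0.5298, 0.3307, 0.2697]
tool_rot: [-1.201, -2.901, 0.001]
ft_force: [-0.1, 0.5, -0.4]
grip_width: 1.005
grip_force: 0.0
```

View pics/w1.png

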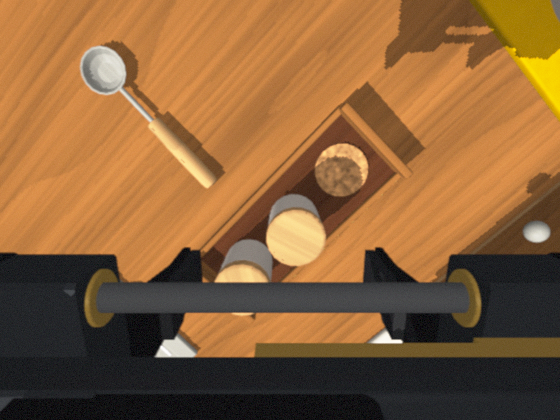

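The wrist view shows the disc at (341,169), the middle jar's lid at (297,237), and the rack's end wall at (377,142).

```bash
cat > m2.py <<'E'
from h import *
f=np.load("w1.npz");im,d,K,R,t=[f[k] for k in("im","d","K","R","t")]
P=cloud(d,K,R,t); v,u=np.indices(d.shape)
b=(u>305)&(u<378)&(v>133)&(v<205)
z=P[...,2]; print("floor z",np.median(z[160:180,335:348]), "lid z",np.median(z[230:245,290:305]))
hsv=cv2.cvtColor(im,cv2.COLOR_BGR2HSV)
print(hsv[165,362],hsv[180,340],hsv[195,365],hsv[150,340],hsv[160,312])
def ell(m,name,zz):
    m=cv2.morphologyEx(m.astype(np.uint8),cv2.MORPH_CLOSE,np.ones((5,5)));m=cv2.morphologyEx(m,cv2.MORPH_OPEN,np.ones((5,5)))
    c=max(cv2.findContours(m,0,2)[0],key=cv2.contourArea); pts=np.array([ray(x,y,zz,K,R,t)[:2] for x,y in cv2.convexHull(c)[:,0]])
    A=np.c_[2*pts,np.ones(len(pts))]; s=np.linalg.lstsq(A,(pts**2).sum(1),rcond=None)[0]
    print(name,s[:2].round(4),"r",np.sqrt(s[2]+s[0]**2+s[1]**2).round(4),cv2.boundingRect(c),cv2.contourArea(c))
ell(b&(hsv[...,2]>75)&(np.hypot(u-341,v-169)<34),"disc",.018)
lid=(np.hypot(u-297,v-235)<40)&(abs(z-.1)<.006); ell(lid,"lid mid",.1)
m=(z>.02)&(z<.05)&(v<255)&(u>190)&(u<420)&(v>95)
hi=(abs(z-.045)<.006)&(u>330)&(u<420)&(v>95)&(v<190); q=P[hi]; print("end wall",len(q),q.mean(0).round(4),cv2.minAreaRect(q[:,:2].astype(np.float32)))
lip=(abs(z-.025)<.004)&(u>200)&(u<350)&(v>95)&(v<255)&(np.hypot(u-297,v-220)>45); q=P[lip]; print("lips",len(q)); 
for a in np.arange(.2,.45,.03):
    s=q[abs(q[:,1]-a)<.015]; 
    if len(s)>5: print(a.round(2),len(s),np.percentile(s[:,0],[2,50,98]).round(4))
E
python3 m2.py
```

```text
floor z 0.018188326151068426 lid z 0.10022441035557383
[ 19 126 249] [ 15 143 127] [ 11 164 118] [ 16 135 230] [ 11 158 110]
disc [0.5651 0.3959] r 0.0401 (308, 136, 67, 66) 3272.5
lid mid [0.5658 0.3136] r 0.0301 (267, 209, 59, 57) 2570.0
end wall 971 [0.5629 0.4432 0.0447] ((0.5645670890808105, 0.4436247944831848), (0.10952161252498627, 0.010365001857280731), 1.0105640888214111)
lips 1459
0.2 80 [0.5129 0.5164 0.5201]
0.23 173 [0.5122 0.5164 0.5412]
0.26 189 [0.4983 0.5163 0.5559]
0.29 155 [0.5112 0.5146 0.519 ]
0.32 121 [0.5111 0.5137 0.5176]
0.35 256 [0.5105 0.516  0.621 ]
0.38 182 [0.5098 0.5136 0.5179]
0.41 189 [0.5096 0.5129 0.517 ]
0.44 114 [0.509  0.5128 0.5253]
```

Disc at (0.565, 0.3955) and middle jar at (0.566, 0.3136): 82 mm apart with rack yaw 1°, all consistent with the given sizes. Next I'll look at the stray jar.

```bash
python3 plan.py .50 -.09 .27 0 9 .087
```

```text
1.525 max [4.62e-02 3.50e-02 4.00e-04 1.00e-01 0.00e+00 5.10e+00]
[[0.087,-0.031,-0.035,0.0,0.0,0.0,5.0],[0.087,-0.034,-0.033,0.0,0.0,0.0,5.0],[0.087,-0.036,-0.03,0.0,0.0,0.0,5.0],[0.087,-0.039,-0.026,0.0,0.0,0.0,5.0],[0.087,-0.041,-0.023,0.0,0.0,0.0,5.0],[0.087,-0.043,-0.019,0.0,0.0,0.0,5.0],[0.087,-0.044,-0.015,0.0,0.0,0.0,5.0],[0.087,-0.046,-0.012,0.0,0.0,0.0,5.1],[0.087,-0.0462,-0.0073,-0.0004,-0.1,0.0,5.0]]
```

```bash
python3 -m handwheel '[[0.087,-0.031,-0.035,0,0,0,5],[0.087,-0.034,-0.033,0,0,0,5],[0.087,-0.036,-0.03,0,0,0,5],[0.087,-0.039,-0.026,0,0,0,5],[0.087,-0.041,-0.023,0,0,0,5],[0.087,-0.043,-0.019,0,0,0,5],[0.087,-0.044,-0.015,0,0,0,5],[0.087,-0.046,-0.012,0,0,0,5],[0.087,-0.046,-0.007,0,0,0,5],[0.087,0,0,0,0,0,0],[0.087,0,0,0,0,0,0]]'
cat > m3.py <<'E'
from h import *
im,d,K,R,t=grab("wrist"); cv2.imwrite("pics/w2.png",im); P=cloud(d,K,R,t); z=P[...,2]; v,u=np.indices(d.shape)
def circ(m,zz,n):
    c=max(cv2.findContours(m.astype(np.uint8),0,2)[0],key=cv2.contourArea); pts=np.array([ray(x,y,zz,K,R,t)[:2] for x,y in cv2.convexHull(c)[:,0]])
    A=np.c_[2*pts,np.ones(len(pts))]; s=np.linalg.lstsq(A,(pts**2).sum(1),rcond=None)[0]
    print(n,s[:2].round(4),"r",np.sqrt(s[2]+s[0]**2+s[1]**2).round(4),cv2.boundingRect(c))
near=(np.hypot(P[...,0]-.5,P[...,1]+.007)<.05)
circ(near&(abs(z-.093)<.005),.093,"jar"); print("z",np.median(z[near&(z>.08)]))
hsv=cv2.cvtColor(im,cv2.COLOR_BGR2HSV)
m=(abs(z-.008)<.005)&(hsv[...,1]<80)&(v<245)&(np.hypot(P[...,0]-.51,P[...,1]+.012)<.16)
m=cv2.morphologyEx(m.astype(np.uint8),cv2.MORPH_OPEN,np.ones((5,5)));c=max(cv2.findContours(m,0,2)[0],key=cv2.contourArea)
q=np.array([ray(x,y,.008,K,R,t)[:2] for x,y in c[:,0]],np.float32); print("board",cv2.minAreaRect(q),q.min(0),q.max(0))
E
python3 m3.py; python3 plan.py .5 -.01 .15 0 4 .087
```

```text
time: 2.9
position: [0.5008, -0.0889, 0.2702]
tool_rot: [-2.217, -2.225, -0.001]
ft_force: [0.5, 0.9, -0.6]
grip_width: 0.997
grip_force: 0.0
jar [ 0.4985 -0.01  ] r 0.0299 (248, 84, 65, 67)
z 0.09342053820385196
board ((0.5115628242492676, -0.01501261442899704), (0.17871953547000885, 0.19848977029323578), 85.46025848388672) [ 0.4064602  -0.11073612] [0.6167582  0.08065208]
2.95 max [0.02   0.0007 0.0302 0.     0.1    0.1   ]
[[0.087,0.02,0.0,0.03,0.0,0.0,0.1],[0.087,0.019,0.0,0.03,0.0,0.0,0.1],[0.087,0.02,0.0,0.03,0.0,0.0,0.0],[0.087,0.0194,-0.0007,0.0302,0.0,-0.1,0.1]]
```

View pics/w2.png

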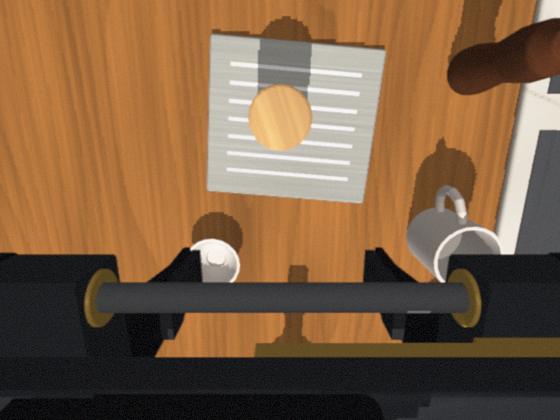

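Wrist view: the jar lid is centred at (281,117), so the jar is at (0.4985, -0.010), and the board centre is (0.5115, -0.015). I'll approach and grip the jar.

```bash
python3 -m handwheel '[[0.087,0.02,0,0.03,0,0,0],[0.087,0.02,0,0.03,0,0,0],[0.087,0.02,-0.001,0.03,0,0,0],[0.087,0.019,-0.001,0.03,0,0,0],[0.087,0,0,0.03,0,0,0],[0.087,0,0,0.03,0,0,0],[0.087,0,0,0.024,0,0,0],[0.087,0,0,0.012,0,0,0],[0.087,0,0,0,0,0,0]]'
python3 plan.py .4985 -.01 .054 0 1 .087
```

```text
time: 4.08
position: [0.4982, -0.0109, 0.0537]
tool_rot: [-2.218, -2.223, 0.002]
ft_force: [-0.2, -0.3, 0.1]
grip_width: 0.999
grip_force: 0.0
4.075 max [0.0009 0.0003 0.0003 0.1    0.     0.1   ]
[[0.087,0.0009,0.0003,-0.0003,-0.1,0.0,0.1]]
```

```bash
python3 -m handwheel '[[0.05,0.001,0,0,0,0,0],[0.05,0,0,0,0,0,0],[0.05,0,0,0,0,0,0],[0.05,0,0,0,0,0,0],[0.05,0,0,0,0,0,0],[0.05,0,0,0,0,0,0]]' 25
python3 plan.py .5650 .3955 .22 1 11 .05
```

```text
time: 4.82
position: [0.4986, -0.011, 0.0546]
tool_rot: [-2.221, -2.221, -0.0]
ft_force: [-3.2, 0.3, 5.8]
grip_width: 0.692
grip_force: 25.0
4.825 max [0.037  0.007  0.0152 0.     0.     0.1   ]
[[0.05,0.037,0.006,-0.015,0.0,0.0,-0.1],[0.05,0.037,0.006,-0.015,0.0,0.0,-0.1],[0.05,0.037,0.006,-0.015,0.0,0.0,-0.1],[0.05,0.037,0.006,-0.015,0.0,0.0,-0.1],[0.05,0.037,0.006,-0.015,0.0,0.0,-0.1],[0.05,0.037,0.006,-0.015,0.0,0.0,-0.1],[0.05,0.037,0.007,-0.015,0.0,0.0,-0.1],[0.05,0.037,0.007,-0.015,0.0,0.0,-0.1],[0.05,0.037,0.007,-0.015,0.0,0.0,-0.1],[0.05,0.036,0.006,-0.015,0.0,0.0,-0.1],[0.05,0.0369,0.0069,-0.0152,0.0,0.0,0.0]]
```

```bash
python3 -m handwheel '[[0.05,0,0,-0.015,0,0,0],[0.05,0,0,-0.03,0,0,0],[0.05,0,0,-0.04,0,0,0],[0.05,0.01,0.002,-0.04,0,0,0],[0.05,0.03,0.006,-0.04,0,0,0],[0.05,0.04,0.006,0,0,0,0],[0.05,0.05,0.008,0,0,0,0],[0.05,0.05,0.008,0,0,0,0],[0.05,0.05,0.008,0,0,0,0],[0.05,0.05,0.008,0,0,0,0],[0.05,0.05,0.008,0,0,0,0],[0.05,0.03,0.005,0,0,0,0]]'
python3 plan.py .565 .3955 .22 1 2 .05
```

```text
time: 6.32
position: [0.5567, 0.3524, 0.2188]
tool_rot: [-2.217, -2.225, 0.0]
ft_force: [-0.1, -0.5, -3.0]
grip_width: 0.69
grip_force: 25.0
6.325 max [0.022  0.0046 0.001  0.     0.     0.4   ]
[[0.05,0.022,0.004,-0.001,0.0,0.0,-0.4],[0.05,0.021,0.0046,-0.0002,0.0,0.0,-0.4]]
```

```bash
python3 -m handwheel '[[0.05,0.02,0.004,0,0,0,-0.4],[0.05,0.012,0.003,0,0,0,-0.4],[0.05,0.01,0.002,0,0,0,0],[0.05,0,0,0.02,0,0,0],[0.05,0,0,0.04,0,0,0],[0.05,0,0,0.04,0,0,0],[0.05,0,0,0.03,0,0,0],[0.05,0,0,0.01,0,0,0],[0.05,0,0,0,0,0,0],[0.05,0,0,0,0,0,0]]'
python3 plan.py .565 .3945 .072 1 1 .05
```

```text
time: 7.58
position: [0.5675, 0.3914, 0.081]
tool_rot: [2.206, 2.236, 0.005]
ft_force: [0.4, 0.9, -2.4]
grip_width: 0.689
grip_force: 25.0
7.575 max [0.0031 0.0025 0.009  0.1    0.1    0.2   ]
[[0.05,0.0031,-0.0025,0.009,0.1,-0.1,-0.2]]
```

```bash
python3 -m handwheel '[[0.05,0.003,-0.003,0.005,0,0,0],[0.05,0,0,0.005,0,0,0],[0.05,0,0,0,0,0,0]]'
cat > m4.py <<'E'
from h import *
for n in("scene","side"):
    im,d,K,R,t=grab(n); cv2.imwrite(f"pics/{n}1.png",im); P=cloud(d,K,R,t); z=P[...,2]; hsv=cv2.cvtColor(im,cv2.COLOR_BGR2HSV)
    for k,(x,y) in dict(r0=(.568,.232),r1=(.566,.3136),jar=(.565,.3955)).items():
        near=np.hypot(P[...,0]-x,P[...,1]-y)<.042
        q=P[near&(z>.09)&(z<.125)&(hsv[...,2]>90)]
        if len(q)<30: print(n,k,"few");continue
        zz=np.median(q[:,2]); m=near&(abs(z-zz)<.005)&(hsv[...,2]>90)
        c=max(cv2.findContours(m.astype(np.uint8),0,2)[0],key=cv2.contourArea); pts=np.array([ray(a,b,zz,K,R,t)[:2] for a,b in cv2.convexHull(c)[:,0]])
        A=np.c_[2*pts,np.ones(len(pts))]; s=np.linalg.lstsq(A,(pts**2).sum(1),rcond=None)[0]
        print(n,k,zz.round(4),s[:2].round(4),"r",np.sqrt(s[2]+s[0]**2+s[1]**2).round(4))
E
python3 m4.py
```

```text
time: 7.95
position: [0.5629, 0.3939, 0.0687]
tool_rot: [-2.205, -2.237, 0.002]
ft_force: [0.7, -0.2, -3.6]
grip_width: 0.687
grip_force: 25.0
scene r0 0.0992 [0.5706 0.2332] r 0.0303
scene r1 0.0992 [0.5693 0.3143] r 0.03
scene jar 0.1059 [0.5748 0.38  ] r 0.012
side r0 0.0978 [0.5679 0.2257] r 0.0307
side r1 0.0981 [0.5664 0.3071] r 0.0308
side jar 0.1045 [0.5613 0.3801] r 0.0261
```

```bash
python3 -m handwheel '[[0.05,0.001,0.002,0.002,0,0,0],[0.05,0,0,0.001,0,0,0],[0.05,0,0,0,0,0,0],[0.05,0,0,0,0,0,0]]'
```

```text
time: 8.55
position: [0.5654, 0.395, 0.0663]
tool_rot: [-2.206, -2.237, -0.0]
ft_force: [-0.9, 0.5, -2.4]
grip_width: 0.69
grip_force: 25.0
```

```bash
python3 -m handwheel '[[0.05,0,0,0.001,0,0,0],[0.05,0,0,0.001,0,0,0],[0.05,0,0,0.0005,0,0,0],[0.05,0,0,0,0,0,0]]'
```

```text
time: 9.05
position: [0.5654, 0.3952, 0.0648]
tool_rot: [-2.206, -2.237, -0.001]
ft_force: [-4.1, -1.6, 4.7]
grip_width: 0.691
grip_force: 25.0
```

Contact felt; I'll release and retreat upward.

```bash
python3 -m handwheel '[[0.07,0,0,0,0,0,0],[0.087,0,0,0,0,0,0],[0.087,0,0,0,0,0,0],[0.087,0,0,0,0,0,0],[0.087,0,0,-0.02,0,0,0],[0.087,0,0,-0.04,0,0,0],[0.087,-0.03,0,-0.05,0,0,0],[0.087,-0.06,0,-0.05,0,0,0],[0.087,-0.06,0,-0.03,0,0,0],[0.087,0,0,0,0,0,0]]'
cat >> m4.py <<'E'
n="wrist"
im,d,K,R,t=grab(n); cv2.imwrite("pics/w3.png",im); P=cloud(d,K,R,t); z=P[...,2]
for k,(x,y) in dict(r1=(.566,.3136),jar=(.565,.3955)).items():
    m=(np.hypot(P[...,0]-x,P[...,1]-y)<.042)&(abs(z-.102)<.006); zz=np.median(z[m])
    c=max(cv2.findContours(m.astype(np.uint8),0,2)[0],key=cv2.contourArea); pts=np.array([ray(a,b,zz,K,R,t)[:2] for a,b in cv2.convexHull(c)[:,0]])
    A=np.c_[2*pts,np.ones(len(pts))]; s=np.linalg.lstsq(A,(pts**2).sum(1),rcond=None)[0]
    print(n,k,zz.round(4),s[:2].round(4),"r",np.sqrt(s[2]+s[0]**2+s[1]**2).round(4))
E
python3 m4.py
```

```text
time: 10.3
position: [0.5708, 0.2548, 0.2476]
tool_rot: [2.213, 2.223, 0.011]
ft_force: [0.6, 0.2, 1.1]
grip_width: 0.995
grip_force: 0.0
scene r0 0.0992 [0.5706 0.2331] r 0.0303
scene r1 0.0993 [0.5694 0.315 ] r 0.0303
scene jar 0.102 [0.5676 0.3981] r 0.0304
side r0 0.098 [0.5679 0.225 ] r 0.0311
side r1 0.0979 [0.5662 0.3071] r 0.0305
side jar 0.1006 [0.5643 0.3908] r 0.0311
wrist r1 0.1 [0.5669 0.3127] r 0.0299
wrist jar 0.103 [0.5653 0.3953] r 0.03
```

The jar is placed: lid 3 mm above its neighbours, 82.6 mm spacing, in line. Next I'll go and look at the brush.

```bash
python3 plan.py .44 -.375 .30 -84 12 .087
```

```text
10.45 max [5.40e-02 4.93e-02 5.00e-03 1.00e-01 0.00e+00 7.10e+00]
[[0.087,-0.053,-0.011,-0.005,0.0,0.0,7.1],[0.087,-0.054,-0.005,-0.005,0.0,0.0,7.1],[0.087,-0.054,0.002,-0.005,0.0,0.0,7.1],[0.087,-0.053,0.009,-0.005,0.0,0.0,7.1],[0.087,-0.052,0.015,-0.005,0.0,0.0,7.1],[0.087,-0.05,0.021,-0.005,0.0,0.0,7.0],[0.087,-0.047,0.027,-0.005,0.0,0.0,7.1],[0.087,-0.043,0.033,-0.005,0.0,0.0,7.0],[0.087,-0.039,0.038,-0.005,0.0,0.0,7.1],[0.087,-0.033,0.043,-0.005,0.0,0.0,7.0],[0.087,-0.028,0.046,-0.004,0.0,0.0,7.1],[0.087,-0.0224,0.0493,-0.0046,-0.1,0.0,7.0]]
```

```bash
python3 -m handwheel '[[0.087,-0.053,-0.011,-0.005,0,0,7.1],[0.087,-0.054,-0.005,-0.005,0,0,7.1],[0.087,-0.054,0.002,-0.005,0,0,7.1],[0.087,-0.053,0.009,-0.005,0,0,7.1],[0.087,-0.052,0.015,-0.005,0,0,7.1],[0.087,-0.05,0.021,-0.005,0,0,7],[0.087,-0.047,0.027,-0.005,0,0,7.1],[0.087,-0.043,0.033,-0.005,0,0,7],[0.087,-0.039,0.038,-0.005,0,0,7.1],[0.087,-0.033,0.043,-0.005,0,0,7],[0.087,-0.028,0.046,-0.004,0,0,7.1],[0.087,-0.022,0.049,-0.005,0,0,7]]'
python3 -m handwheel '[[0.087,0,0,0,0,0,0],[0.087,0,0,0,0,0,0]]'
cat > m5.py <<'E'
from h import *
im,d,K,R,t=grab("wrist"); cv2.imwrite("pics/w4.png",im); P=cloud(d,K,R,t); z=P[...,2]
near=np.hypot(P[...,0]-.511,P[...,1]+.379)<.045
print("ztop",np.percentile(z[near],[50,90,99]).round(4))
m=near&(abs(z-.186)<.004); zz=np.median(z[m]); 
c=max(cv2.findContours(m.astype(np.uint8),0,2)[0],key=cv2.contourArea); q=np.array([ray(a,b,zz,K,R,t)[:2] for a,b in c[:,0]],np.float32)
print("grip top",zz,cv2.minAreaRect(q),cv2.boundingRect(c))
m=near&(abs(z-.045)<.004)
c=cv2.findContours(m.astype(np.uint8),0,2)[0]; c=np.vstack(c); pts=np.array([ray(a,b,.045,K,R,t)[:2] for a,b in cv2.convexHull(c)[:,0]]); print("rim",cv2.minEnclosingCircle(pts.astype(np.float32)))
E
python3 m5.py
```

```text
time: 11.95
position: [0.4413, -0.3752, 0.3005]
tool_rot: [-3.137, -0.164, 0.0]
ft_force: [0.3, 0.6, -0.3]
grip_width: 1.0
grip_force: 0.0
time: 12.2
position: [0.4414, -0.3738, 0.2999]
tool_rot: [-3.136, -0.169, 0.002]
ft_force: [0.8, -0.4, -0.2]
grip_width: 0.999
grip_force: 0.0
ztop [0.3699 0.3982 0.4435]
grip top 0.18582756006062298 ((0.510880708694458, -0.38095948100090027), (0.0334797166287899, 0.025606781244277954), 83.24995422363281) (277, 111, 49, 41)
rim ((0.5123003125190735, -0.3798445463180542), 0.03269635885953903)
```

View pics/w4.png

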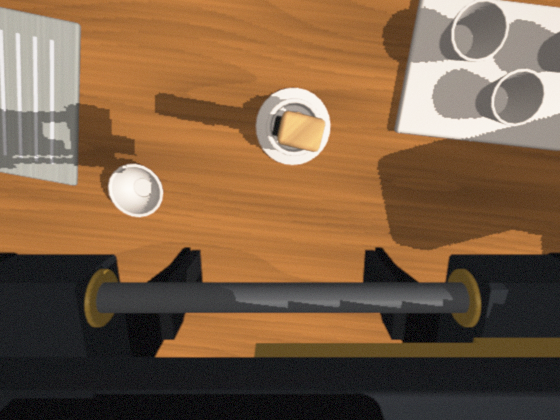

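Wrist view: grip top centred at (301,131), with its long axis tilted about 12° in the image. The brush axis is at (0.511, -0.381), brush y at 83.5°, top at z 0.186 as expected. I'll approach with tool yaw -96.5°.

```bash
python3 plan.py .511 -.3805 .24 -96.5 4 .087
```

```text
12.25 max [0.0179 0.004  0.015  0.1    0.1    3.2   ]
[[0.087,0.017,0.004,0.015,0.0,0.0,3.2],[0.087,0.017,0.003,0.015,0.0,0.0,3.2],[0.087,0.017,0.002,0.015,0.0,0.0,3.2],[0.087,0.0179,0.0001,0.0149,-0.1,0.1,3.1]]
```

```bash
python3 -m handwheel '[[0.087,0.017,0.004,0.015,0,0,3.2],[0.087,0.017,0.003,0.015,0,0,3.2],[0.087,0.017,0.002,0.015,0,0,3.2],[0.087,0.018,0,0.015,0,0,3.1],[0.087,0,0,0,0,0,0],[0.087,0,0,0,0,0,0]]'
python3 plan.py .511 -.3805 .162 -96.5 4 .087
```

```text
time: 13.0
position: [0.5097, -0.3821, 0.2411]
tool_rot: [-3.136, 0.18, 0.0]
ft_force: [0.1, 0.3, 0.0]
grip_width: 0.999
grip_force: 0.0
13.0 max [0.001 0.001 0.02  0.    0.    0.1  ]
[[0.087,0.0,0.0,0.02,0.0,0.0,0.0],[0.087,0.0,-0.001,0.02,0.0,0.0,0.0],[0.087,0.001,0.0,0.02,0.0,0.0,0.0],[0.087,0.0001,-0.0007,0.0191,0.0,0.0,-0.1]]
```

```bash
python3 -m handwheel '[[0.087,0,0,0.02,0,0,0],[0.087,0,-0.001,0.02,0,0,0],[0.087,0.001,0,0.02,0,0,0],[0.087,0,-0.001,0.019,0,0,0],[0.087,0,0,0,0,0,0],[0.087,0,0,0,0,0,0]]'
python3 -m handwheel '[[0.02,0,0,0,0,0,0],[0.02,0,0,0,0,0,0],[0.02,0,0,0,0,0,0],[0.02,0,0,0,0,0,0],[0.02,0,0,0,0,0,0],[0.02,0,0,0,0,0,0]]' 20
```

```text
time: 13.75
position: [0.5109, -0.3815, 0.162]
tool_rot: [3.136, -0.184, 0.001]
ft_force: [-0.3, -0.4, 0.3]
grip_width: 1.002
grip_force: 0.0
time: 14.5
position: [0.5109, -0.381, 0.1617]
tool_rot: [-3.136, 0.183, -0.0]
ft_force: [-0.5, 1.0, -0.5]
grip_width: 0.398
grip_force: 4.2
```

```bash
python3 -m handwheel '[[0.02,0,0,0,0,0,0],[0.02,0,0,0,0,0,0]]' 25
```

```text
time: 14.75
position: [0.5109, -0.381, 0.1617]
tool_rot: [-3.136, 0.183, -0.0]
ft_force: [-0.4, 0.0, -0.5]
grip_width: 0.387
grip_force: 25.0
```

Button pressed: 33.7 mm wide at 25 N. Now I'll draw up slowly.

```bash
python3 -m handwheel '[[0.02,0,0,-0.004,0,0,0],[0.02,0,0,-0.006,0,0,0],[0.02,0,0,-0.008,0,0,0],[0.02,0,0,-0.008,0,0,0],[0.02,0,0,-0.004,0,0,0],[0.02,0,0,0,0,0,0]]'
python3 -m handwheel '[[0.02,0,0,-0.008,0,0,0],[0.02,0,0,-0.008,0,0,0],[0.02,0,0,-0.008,0,0,0],[0.02,0,0,-0.008,0,0,0],[0.02,0,0,-0.008,0,0,0],[0.02,0,0,-0.008,0,0,0],[0.02,0,0,-0.006,0,0,0],[0.02,0,0,0,0,0,0]]'
cat > m6.py <<'E'
from h import *
import sys
s=ctrl.get_state(); p=np.array(s["position"]); out=[]
for n in("scene","side"):
    im,d,K,R,t=grab(n); q=R@p+t; u,v=(K@q/q[2])[:2]; u,v=int(u),int(v)
    P=cloud(d,K,R,t); m=(np.hypot(P[...,0]-p[0],P[...,1]-p[1])<.04)&(P[...,2]>.008)&(P[...,2]<p[2]+.02)
    print(n,(u,v),[ (z.round(3),int((m&(abs(P[...,2]-z)<.005)).sum())) for z in np.arange(.01,p[2]+.02,.01)])
    v0=max(0,min(v-40,420-200)); u0=max(0,min(u-100,360)); out.append(cv2.resize(im[v0:v0+200,u0:u0+200],None,fx=2,fy=2,interpolation=cv2.INTER_CUBIC))
cv2.imwrite(sys.argv[1],np.hstack(out))
E
python3 m6.py pics/b1.png
```

```text
time: 15.5
position: [0.5108, -0.3811, 0.1921]
tool_rot: [-3.136, 0.183, -0.001]
ft_force: [-1.2, 1.1, -0.5]
grip_width: 0.391
grip_force: 25.0
time: 16.5
position: [0.5108, -0.3813, 0.2463]
tool_rot: [3.136, -0.184, 0.001]
ft_force: [-0.2, 0.9, -0.3]
grip_width: 0.386
grip_force: 25.0
scene (228, 92) [(np.float64(0.01), 27), (np.float64(0.02), 49), (np.float64(0.03), 59), (np.float64(0.04), 105), (np.float64(0.05), 31), (np.float64(0.06), 16), (np.float64(0.07), 19), (np.float64(0.08), 16), (np.float64(0.09), 19), (np.float64(0.1), 20), (np.float64(0.11), 17), (np.float64(0.12), 18), (np.float64(0.13), 31), (np.float64(0.14), 12), (np.float64(0.15), 12), (np.float64(0.16), 14), (np.float64(0.17), 11), (np.float64(0.18), 15), (np.float64(0.19), 14), (np.float64(0.2), 12), (np.float64(0.21), 12), (np.float64(0.22), 6), (np.float64(0.23), 22), (np.float64(0.24), 26), (np.float64(0.25), 22), (np.float64(0.26), 8)]
side (290, 309) [(np.float64(0.01), 54), (np.float64(0.02), 75), (np.float64(0.03), 102), (np.float64(0.04), 194), (np.float64(0.05), 64), (np.float64(0.06), 19), (np.float64(0.07), 19), (np.float64(0.08), 19), (np.float64(0.09), 17), (np.float64(0.1), 24), (np.float64(0.11), 15), (np.float64(0.12), 15), (np.float64(0.13), 21), (np.float64(0.14), 0), (np.float64(0.15), 0), (np.float64(0.16), 0), (np.float64(0.17), 0), (np.float64(0.18), 0), (np.float64(0.19), 0), (np.float64(0.2), 0), (np.float64(0.21), 0), (np.float64(0.22), 0), (np.float64(0.23), 0), (np.float64(0.24), 0), (np.float64(0.25), 0), (np.float64(0.26), 0)]
```

View pics/b1.png

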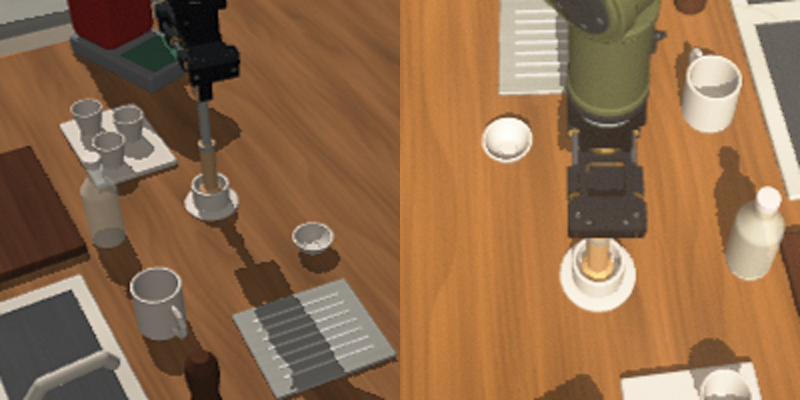

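The grip shows at (200,110) with the inner tube drawn out, and the outer tube is still down in the holder. Draw so far is about 84 mm. I'll finish the draw and lift.

```bash
python3 -m handwheel '[[0.02,0,0,-0.004,0,0,0],[0.02,0,0,-0.004,0,0,0],[0.02,0,0,-0.006,0,0,0],[0.02,0,0,-0.008,0,0,0],[0.02,0,0,0,0,0,0]]'
python3 -m handwheel '[[0.02,0,0,-0.01,0,0,0],[0.02,0,0,-0.012,0,0,0],[0.02,0,0,-0.014,0,0,0],[0.02,0,0,-0.014,0,0,0],[0.02,0,0,-0.012,0,0,0],[0.02,0,0,0,0,0,0],[0.02,0,0,0,0,0,0]]'
python3 plan.py .5115 -.015 .328 -96.5 12 .02
```

```text
time: 17.23
position: [0.511, -0.3816, 0.2686]
tool_rot: [3.135, -0.184, 0.002]
ft_force: [-0.1, -0.4, -3.3]
grip_width: 0.388
grip_force: 25.0
time: 18.1
position: [0.5106, -0.3811, 0.3293]
tool_rot: [-3.136, 0.184, 0.001]
ft_force: [-0.1, 0.1, -3.6]
grip_width: 0.392
grip_force: 25.0
18.1 max [0.004 0.031 0.001 0.    0.    0.1  ]
[[0.02,-0.003,-0.03,0.0,0.0,0.0,0.0],[0.02,-0.004,-0.03,0.0,0.0,0.0,0.0],[0.02,-0.003,-0.03,0.0,0.0,0.0,0.0],[0.02,-0.004,-0.03,0.0,0.0,0.0,0.0],[0.02,-0.003,-0.03,0.0,0.0,0.0,0.0],[0.02,-0.004,-0.031,0.0,0.0,0.0,0.0],[0.02,-0.003,-0.03,0.0,0.0,0.0,0.0],[0.02,-0.004,-0.031,0.0,0.0,0.0,0.0],[0.02,-0.003,-0.03,0.0,0.0,0.0,-0.1],[0.02,-0.004,-0.031,0.0,0.0,0.0,0.0],[0.02,-0.003,-0.03,0.001,0.0,0.0,-0.1],[0.02,-0.0036,-0.0307,0.0004,0.0,0.0,0.0]]
```

```bash
python3 -m handwheel '[[0.02,-0.001,-0.01,0,0,0,0],[0.02,-0.003,-0.025,0,0,0,0],[0.02,-0.004,-0.04,0,0,0,0],[0.02,-0.005,-0.04,0,0,0,0],[0.02,-0.005,-0.04,0,0,0,0],[0.02,-0.005,-0.04,0,0,0,0],[0.02,-0.005,-0.04,0,0,0,0],[0.02,-0.005,-0.04,0,0,0,0],[0.02,-0.004,-0.04,0,0,0,0],[0.02,-0.003,-0.03,0,0,0,0],[0.02,-0.001,-0.012,0,0,0,0],[0.02,0,0,0,0,0,0]]'
python3 plan.py .5115 -.015 .293 -96.5 3 .02; python3 m6.py pics/b2.png | cut -c1-220
```

```text
time: 19.6
position: [0.5115, -0.0216, 0.3295]
tool_rot: [3.136, -0.182, -0.001]
ft_force: [0.2, -0.1, -2.8]
grip_width: 0.39
grip_force: 25.0
19.6 max [0.0007 0.0026 0.0125 0.     0.     0.1   ]
[[0.02,0.0,-0.002,0.012,0.0,0.0,0.0],[0.02,0.0,-0.002,0.012,0.0,0.0,-0.1],[0.02,-0.0007,-0.0026,0.0125,0.0,0.0,0.0]]
scene (285, 133) [(np.float64(0.01), 166), (np.float64(0.02), 0), (np.float64(0.03), 0), (np.float64(0.04), 0), (np.float64(0.05), 0), (np.float64(0.06), 0), (np.float64(0.07), 0), (np.float64(0.08), 4), (np.float64(0.09
side (272, 165) [(np.float64(0.01), 178), (np.float64(0.02), 1), (np.float64(0.03), 0), (np.float64(0.04), 0), (np.float64(0.05), 0), (np.float64(0.06), 0), (np.float64(0.07), 0), (np.float64(0.08), 5), (np.float64(0.09)
```

```bash
python3 -m handwheel '[[0.02,0,-0.002,0.006,0,0,0],[0.02,0,-0.002,0.012,0,0,0],[0.02,-0.001,-0.002,0.012,0,0,0],[0.02,0,0,0.007,0,0,0],[0.02,0,0,0,0,0,0],[0.02,0,0,0,0,0,0],[0.02,0,0,0,0,0,0]]'
python3 m6.py pics/b3.png | cut -c1-220
python3 - <<'E'
from h import *
for n in("scene","side"):
    im,d,K,R,t=grab(n); P=cloud(d,K,R,t)
    for a,b in((.05,.07),(.075,.09),(.10,.16)):
        m=(np.hypot(P[...,0]-.5115,P[...,1]+.015)<.05)&(P[...,2]>a)&(P[...,2]<b); print(n,a,m.sum(),P[m].mean(0).round(4))
E
```

```text
time: 20.58
position: [0.5117, -0.0158, 0.2932]
tool_rot: [-3.136, 0.183, -0.001]
ft_force: [-0.6, 0.4, -2.3]
grip_width: 0.389
grip_force: 25.0
scene (285, 145) [(np.float64(0.01), 151), (np.float64(0.02), 0), (np.float64(0.03), 0), (np.float64(0.04), 0), (np.float64(0.05), 16), (np.float64(0.06), 42), (np.float64(0.07), 32), (np.float64(0.08), 56), (np.float64(
side (271, 173) [(np.float64(0.01), 147), (np.float64(0.02), 0), (np.float64(0.03), 0), (np.float64(0.04), 0), (np.float64(0.05), 17), (np.float64(0.06), 33), (np.float64(0.07), 35), (np.float64(0.08), 60), (np.float64(0
scene 0.05 67 [ 0.5212 -0.0021  0.0602]
scene 0.075 66 [ 0.5179 -0.0074  0.0797]
scene 0.1 134 [ 0.5185 -0.0074  0.1305]
side 0.05 66 [ 0.5109 -0.0323  0.0607]
side 0.075 56 [ 0.5097 -0.0267  0.0807]
side 0.1 118 [ 0.5099 -0.0274  0.1299]
```

View pics/b3.png

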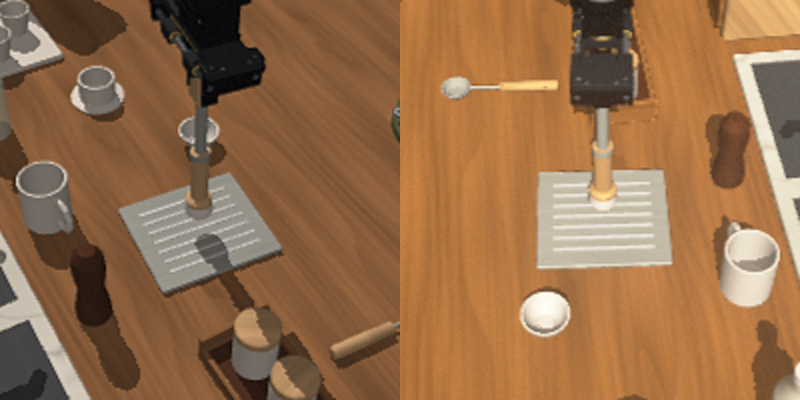

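Both views show the brush upright and fully extended over the board's middle (head at (200,205) and (602,195)), with its underside about 39 mm clear. I'll hand in.

```bash
python3 -c "
from bench import ctrl
print(ctrl.close_job())"
```

```text
the job is handed in; nothing more can be done
None
```

The job is handed in after about 21 s of robot time: the jar stands on the cork disc in line with the other two (about 1 mm off by my measurement), and the gripper holds the brush upright and fully extended over the middle of the draining board, with its head about 39 mm clear.

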